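# Gather the spacers in the cut corner of the parts tray over the light plate

## Robot

A 6-joint arm with a two-finger parallel gripper is mounted at the origin on the work surface. World frame = base frame: x ahead of the robot, y to its left, z up, the work surface at z = 0. Lengths are in m, angles in rad, forces in N, time in s.
With the tool pointing down it reaches from about 0.35 to 0.975 m from the base axis. Payload 17.4 kg.
Tool frame: the origin (TCP) lies where the fingers leave the gripper's body, on its centre line; the fingertips stand 73 mm ahead of it and the grasp point (between the pads) lies 54 mm ahead of it; z points along the fingers, y is the line along which they close (so a half turn about z gives the same grasp; the last joint's range is limited). The gripper opens to 85 mm and grips with 20 to 120 N. Pads are 22 mm wide; open, the fingers measure 114 mm over their backs; the gripper's body (76 mm by 85 mm) begins 54 mm behind the grasp point. The pads swing forward as they close: fully open they stand 13 mm farther back than shut.
Start: joints at [1.142, 0.116, 1.442, -0, 1.584, -0.038], TCP at [0.257, 0.624, 0.304] pointing down, gripper open.
Joint ranges: [-2.83, 2.83], [-0.83, 2.19], [0.07, 2.5], [-1.14, 4.28], [0.01, 3], [-2.97, 2.97]. Speed limits (rad/s): [1.89, 1.89, 2.22, 3.14, 3.14, 3.14].

## Interface

Orientations are given as a unit quaternion [x, y, z, w].
In Python, from cell import bot, optics, ticket gives the robot as it stands.
- The arm moves only by the tool servo_tool, never from a script. Its argument "commands" is a list of rows, each a list of 4 numbers: the shift along the tool's x, y, z in cm, then the turn about the tool's z in degrees. A call has 1 to 10 rows; each row is the pose to reach, as a shift and turn from the pose commanded when the call began, along the tool's axes at that moment; what a row does not reach only later rows make up. A row lasts 1/8 s, in which the tool goes at most 62.5 mm and 10.7 degrees, less where a joint would pass 70% of its speed; a pose out of reach is approached as far as the arm can. A call with a gripper value outside its range is refused whole. "jaw" is the closure, from 0 (fully open) to 1 (shut), set as the call begins (left out, the last holds). The fingers move at their own pace and stop on an object; "newtons" is the grip in N (left out, the last holds). Time passes only in rows, so rows that repeat a pose let the fingers close. It gives the time, the measured TCP pose, the force, the opening and the grip force at its end, in the units of the state.
- bot.state(): the state, without advancing time (a new reading comes with each control period).
- optics.grab_frame(name): name is "scene" or "top"; returns (picture, depth): 420x560x3 uint8, blue, green, red; 420x560 float32, m along the optical axis (not along the pixel's ray), 0 where there is no reading.
- optics.camera_params(name): a dict with "camera_matrix" (3x3 intrinsics, pixels), "dist_coeffs" ([k1, k2, p1, p2, k3] as OpenCV has them; the pictures are not rectified), "R" (3x3) and "t" (3): a world point X has camera coordinates R X + t. Camera axes: x right, y down, z forward; pixel columns grow to the right and rows downward; lengths in m; the calibration is good to about 2 mm. A picture is of the moment at which its call begins. camera_params takes no time and is no camera call.
- ticket.finish_job(): hands the job in; it is judged then, once.
The state is a dict: "clock": time; "qpos": joint angles; "qd": joint speeds; "effort": joint torques, N m; "tcp_pos": TCP position; "tcp_rot": TCP orientation; "contact_force": force on the tool from outside, world axes, zero at the start; "wrist_torque": the same for the moment, N m; "gripper_width": finger opening in m; "finger_force": force on a finger pad.
Only numpy, scipy, OpenCV 4.12 (cv2) and the standard library are available. Lean on these libraries where they do the work, as an engineer would, in place of code of your own. Each camera call takes 0.05 s, during which the arm holds its last target. There are 200 camera calls.

## Task

Pick up the white parts tray by its carrying bar and tilt it by about 30 degrees, cut-off corner lowest, until all five loose steel spacers have slid together into that corner. Finish while still holding the tray like that, steady, with the cut-off corner about 5 cm above the light plate so that the spacers can be inspected there; do not let go or put it down. Spill nothing, keep off the light plate, and leave the jar, bottle, screwdriver and case where they are.

Things in the scene. Friction and masses are not known exactly. Their poses are not given: they have to be found in the camera images.
- tray: White plastic open tray, 180 (its x) by 130 mm (its y), walls 40 high, walls and floor 4 thick, 0.18 to 0.29 kg, level on the bench at any yaw. The +x +y corner is cut off at 45 degrees (35 mm off each side) and closed by a slanting wall; the others are square. A carrying bar runs along x over its middle. Origin: centre of the 180 x 130 underside; z up.
- tray_grip (a point): Centre of the tray's carrying bar (tray frame: 0, 0, 75 mm); axes as the tray's. The bar is straight, 180 mm long (along x), 16 mm wide (along y, gripped across this) and 22 mm tall, joining the tops of two uprights on the short walls; underside 64 mm, top 86 mm above the tray's underside.
- tray_corner (a point): Point inside the tray at the foot of the slanting wall, middle of its length, on the inner floor (tray frame: 69.7, 44.7, 4 mm); axes as the tray's.
- tray_lip (a point): Outer underside edge of the cut-off corner, middle of its length (tray frame: 72.5, 47.5, 0 mm); axes as the tray's. It is the lowest part of the tray when that corner is lowest.
- spacer0: Loose smooth steel spacer, round, 18 mm diameter, 10 mm tall, with a dark bore, 16 g; origin at the centre of its underside, z up. It lies flat on the tray's floor and slides on it from about 8 to 13 degrees of slope; against a wall it needs more.
- spacer1: Loose smooth steel spacer, round, 18 mm diameter, 10 mm tall, with a dark bore, 16 g; origin at the centre of its underside, z up. It lies flat on the tray's floor and slides on it from about 8 to 13 degrees of slope; against a wall it needs more.
- spacer2: Loose smooth steel spacer, round, 18 mm diameter, 10 mm tall, with a dark bore, 16 g; origin at the centre of its underside, z up. It lies flat on the tray's floor and slides on it from about 8 to 13 degrees of slope; against a wall it needs more.
- spacer3: Loose smooth steel spacer, round, 18 mm diameter, 10 mm tall, with a dark bore, 16 g; origin at the centre of its underside, z up. It lies flat on the tray's floor and slides on it from about 8 to 13 degrees of slope; against a wall it needs more.
- spacer4: Loose smooth steel spacer, round, 18 mm diameter, 10 mm tall, with a dark bore, 16 g; origin at the centre of its underside, z up. It lies flat on the tray's floor and slides on it from about 8 to 13 degrees of slope; against a wall it needs more.
- plate: Light plate fixed to the bench: flat square slab 160 x 160 x 18 mm, aluminium rim with a white top; origin at the centre of its underside, x and y along its sides.
- plate_top (a point): Centre of the light plate's top face, 18 mm above the bench; axes as the plate's.
- jar: Amber glass jar with a white lid, 48 mm diameter, 60 mm tall, loose, standing; a bystander. Origin at the centre of its underside.
- flask: Small white plastic bottle with a blue cap, 36 mm diameter, 85 mm tall, loose, standing; a bystander. Origin at the centre of its underside.
- driver: Screwdriver, 170 mm long, lying along its x, loose; a bystander. Origin under its middle.
- case: Black closed case 110 x 70 x 28 mm, loose; a bystander. Origin at the centre of its underside.
Things that resemble listed ones, but are neither listed nor needed, are in the scene too. Of the things that look like the plate, the larger one is meant. There is more than one size of the tray; the one meant has the size given above.

How it is judged:
At the end, for the whole second after the job is handed in: Tray held in the fingers, at rest, tilted 17 to 50 degrees, both its x and y sloping down at least 7; cut corner's lower edge within the light plate's square, 15 to 120 mm above it, not touching; all five spacers at rest on the tray floor within 70 mm of the slanting wall's foot (angle between tray's own z axis and vertical between 0.3 and 0.87 rad and angle between tray's own x axis and vertical above 1.6908 rad and angle between tray's own y axis and vertical above 1.6908 rad and x of tray_lip in the frame of plate_top between -0.08 and 0.08 m and y of tray_lip in the frame of plate_top between -0.08 and 0.08 m and z of tray_lip in the frame of plate_top between 0.015 and 0.12 m and contact force between the fingers and tray above 1 N and contact force between tray and plate below 0.1 N and linear speed of each of tray, spacer0, spacer1, spacer2, spacer3, spacer4 below 0.03 m/s and angular speed of tray below 0.15 rad/s and distance between each of spacer0, spacer1, spacer2, spacer3, spacer4 and tray_corner below 0.07 m and z of spacer0 in the frame of tray between 0 and 0.025 m and z of spacer1 in the frame of tray between 0 and 0.025 m and z of spacer2 in the frame of tray between 0 and 0.025 m and z of spacer3 in the frame of tray between 0 and 0.025 m and z of spacer4 in the frame of tray between 0 and 0.025 m); the arm keeps its last pose, push and grip.
It fails at once if a spacer leaves the tray (distance between any of spacer0, spacer1, spacer2, spacer3, spacer4 and tray above 0.15 m).
It fails at once if the light plate is touched (contact force between plate and tray above 1 N or contact force between plate and the arm above 1 N or contact force between plate and the fingers above 1 N).
It fails at once if the jar, bottle, screwdriver or case is moved by more than 30 mm (distance of any of jar, flask, driver, case from where it was at the start of the episode above 0.03 m).
It also fails if it takes over 45 s, if anything falls off the work surface, if the arm or the gripper's body presses on something with over 40 N, if the wrist force passes 120 N, or if a joint passes its speed limit or range.

## Working session

There is one attempt and no reset: what is moved stays moved. The work goes in short steps, Python scripts to look and compute and a tool call to move; the robot and the scene stay as the last step left them, time stands still between calls to the robot, and variables do not carry over. Pictures are saved under pics/ and viewed, at most 10 in all, crops included, and the job is handed in when it is done.

Besides the shell and the picture viewer there is one more tool, called after "Request:" as a command line: name --pt "numbers of a row" for each row, then --argument value for the rest. servo_tool: Moves the arm, as the interface text tells. Its arguments: {"type":"object","properties":{"commands":{"type":"array"},"jaw":{"type":"number"},"newtons":{"type":"number"}},"required":["commands"]}

```bash
ls; mkdir -p pics; cat >h.py <<'E'
import numpy as np,cv2
from cell import bot,optics,ticket
def ray(name,uv):
    p=optics.camera_params(name);K=np.array(p["camera_matrix"]);d=np.array(p["dist_coeffs"]);R=np.array(p["R"]);t=np.array(p["t"]).ravel()
    n=cv2.undistortPoints(np.float64(uv).reshape(-1,1,2),K,d).reshape(-1,2)
    return -R.T@t, np.c_[n,np.ones(len(n))]@R
def onplane(name,uv,z):
    o,d=ray(name,uv);return o+d*((z-o[2])/d[:,2])[:,None]
def cloud(name,depth):
    v,u=np.mgrid[0:depth.shape[0],0:depth.shape[1]]
    o,d=ray(name,np.c_[u.ravel(),v.ravel()]);return (o+d*depth.reshape(-1,1)).reshape(depth.shape+(3,))
E
python3 - <<'E'
from h import *
print(bot.state())
for n in("scene","top"):
    a,d=optics.grab_frame(n);cv2.imwrite(f"pics/{n}0.png",a);np.savez(f"{n}0.npz",a=a,d=d)
    p=optics.camera_params(n);print(n,p["camera_matrix"],-np.array(p["R"]).T@np.array(p["t"]),np.array(p["R"])[2])
E
```

```text
pics
{'clock': 0.0, 'qpos': array([ 1.14220430e+00,  1.16484779e-01,  1.44227009e+00,  2.32300538e-05,
        1.58399267e+00, -3.78154093e-02]), 'qd': array([ 1.90967779e-03,  7.53630793e-05, -7.73994188e-04, -1.22063045e-03,
       -1.41874880e-03, -3.41572783e-04]), 'effort': array([-4.21339893e-03, -7.31941438e+01, -6.32523608e+01, -2.37745808e-04,
        5.83128785e-03,  3.84242526e-05]), 'tcp_pos': array([0.25708091, 0.62401184, 0.30315994]), 'tcp_rot': array([ 1.94147293e-01,  9.80972219e-01, -5.59127342e-04, -1.44744101e-04]), 'contact_force': array([ 0.01421587, -0.38148473,  0.29231837]), 'wrist_torque': array([-0.04720438, -0.06089528, -0.01198385]), 'finger_force': 0.0, 'gripper_width': 0.08533603852421653}
scene [[530.90995553   0.         276.73256738]
 [  0.         530.90995553 207.98326666]
 [  0.           0.           1.        ]] [0.96277069 0.89382897 1.11587865] [-0.3445002  -0.61567216 -0.70870827]
top [[443.71044329   0.         273.09327085]
 [  0.         443.71044329 211.33553476]
 [  0.           0.           1.        ]] [0.33870041 0.01549709 1.40449319] [ 0.10083063 -0.01152784 -0.99483682]
```

View pics/scene0.png

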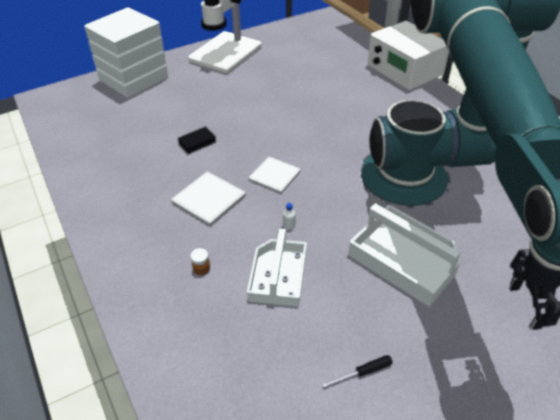

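View pics/top0.png

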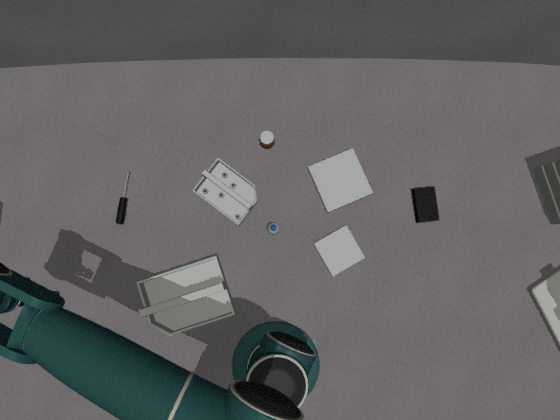

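```bash
python3 - <<'E'
from h import *
f=np.load("top0.npz");a,d=f["a"],f["d"];P=cloud("top",d)
m=np.all(a>130,axis=2).astype(np.uint8)
m=cv2.morphologyEx(m,cv2.MORPH_CLOSE,np.ones((5,5)))
n,l,s,c=cv2.connectedComponentsWithStats(m)
for i in range(1,n):
    if s[i,4]<150: continue
    q=(l==i); z=np.median(P[q][:,2]); 
    cs,_=cv2.findContours(q.astype(np.uint8),cv2.RETR_EXTERNAL,cv2.CHAIN_APPROX_NONE)
    h=.018 if z<.03 else .04
    w=onplane("top",cs[0].reshape(-1,2),h)[:,:2].astype(np.float32)
    (x,y),(A,B),t=cv2.minAreaRect(w); print(c[i].round(),s[i,4],"z",z.round(3),"rect",np.round([x,y,A,B,t],3))
# bar
box=(slice(145,235),slice(180,270))
Q=P[box].reshape(-1,3);v=(d[box].ravel()>0)&(Q[:,2]>.06)&(Q[:,2]<.11);Q=Q[v]
(x,y),(A,B),t=cv2.minAreaRect(Q[:,:2].astype(np.float32));print("bar",len(Q),np.round([x,y,A,B,t],4),np.median(Q[:,2]),Q.mean(0))
vx,vy,x0,y0=cv2.fitLine(Q[:,:2].astype(np.float32),cv2.DIST_HUBER,0,.01,.01).ravel();print("line",np.degrees(np.arctan2(vy,vx)),x0,y0)
cv2.imwrite("pics/tray.png",cv2.resize(a[130:255,165:300],None,fx=5.5,fy=4.6*1,interpolation=cv2.INTER_CUBIC)[:600,:800])
for n,u,z in(("jar",(266,138),.06),("flask",(273,228),.085),("case",(425,204),.028)):print(n,onplane("top",[u],z))
E
```

```text
[340. 180.] 2434 z 0.019 rect [ 0.579 -0.215  0.159  0.158 22.475]
[226. 191.] 2369 z 0.006 rect [ 0.549  0.147  0.193  0.133 52.575]
[339. 250.] 1436 z 0.015 rect [ 0.355 -0.206  0.119  0.12  28.752]
[194. 272.] 1038 z 0.007 rect [ 0.278  0.272  0.069  0.214 17.007]
[548. 306.] 647 z 0.032 rect [ 0.141 -0.894  0.202  0.06  21.746]
[210. 294.] 494 z 0.12 rect [ 0.211  0.208  0.066  0.137 19.313]
[298. 376.] 151 z 0.229 rect [-0.029 -0.063  0.176  0.063 23.976]
bar 343 [5.17400e-01 1.08800e-01 2.62400e-01 2.06000e-02 5.13033e+01] 0.0859685988704113 [0.54085652 0.13904938 0.08510506]
line 52.36816 0.54085654 0.13904938
jar [[0.70427937 0.0194026  0.06      ]]
flask [[0.42255446 0.00104275 0.085     ]]
case [[ 0.49678474 -0.48415352  0.028     ]]
```

View pics/tray.png

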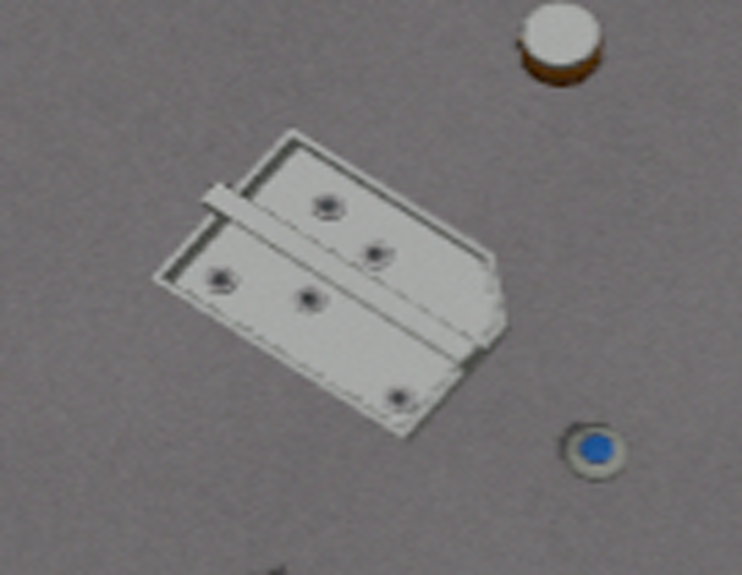

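The tray, bar and plate are all found. Moves have no direct tilt axis, so I'll test in free air how the arm handles reaching past its limit.

Request:
servo_tool --pt "0 10 0 0" --pt "0 20 0 0" --pt "0 30 0 0" --pt "0 40 0 0" --pt "0 45 0 0" --pt "0 45 0 0" --pt "0 45 0 0" --pt "0 45 0 0" --pt "0 45 0 0" --jaw 0 --newtons 60

```text
clock: 1.23
tcp_pos: [0.3921, 0.9516, 0.2702]
tcp_rot: [0.194, 0.981, 0.017, 0.003]
contact_force: [0.2, -0.1, -0.4]
gripper_width: 0.0854
finger_force: 0.0
```

```bash
python3 - <<'E'
from h import *
from scipy.spatial.transform import Rotation as R
s=bot.state();r=R.from_quat(s["tcp_rot"]).as_matrix()
print(s["clock"],s["qpos"].round(3),s["tcp_pos"],np.hypot(*s["tcp_pos"][:2]));print(r.round(4))
E
```

```text
1.225 [ 1.155e+00  1.122e+00  7.700e-02  1.000e-03  1.909e+00 -2.500e-02] [0.39213412 0.95158366 0.27019817] 1.0292136000400263
[[-9.246e-01  3.807e-01  1.280e-02]
 [ 3.809e-01  9.241e-01  3.170e-02]
 [ 2.000e-04  3.410e-02 -9.994e-01]]
```

Request:
servo_tool --pt "0 -6 0 0" --pt "0 -12 0 0" --pt "0 -12 0 0" --pt "0 -12 0 0"

```text
clock: 1.72
tcp_pos: [0.3457, 0.8388, 0.2755]
tcp_rot: [0.194, 0.981, 0.023, 0.005]
contact_force: [0.3, 0.4, 0.6]
gripper_width: 0.0854
finger_force: 0.0
```

```bash
cat >st.py <<'E'
from h import *
from scipy.spatial.transform import Rotation as R
s=bot.state();r=R.from_quat(s["tcp_rot"]).as_matrix()
print(s["clock"],s["qpos"].round(3),s["tcp_pos"].round(4),np.hypot(*s["tcp_pos"][:2]));print(r.round(4))
E
python3 st.py
```

```text
1.725 [ 1.152e+00  6.310e-01  8.350e-01  1.000e-03  1.629e+00 -2.800e-02] [0.3457 0.8388 0.2755] 0.9072169005624775
[[-9.246e-01  3.806e-01  1.780e-02]
 [ 3.810e-01  9.236e-01  4.290e-02]
 [-2.000e-04  4.640e-02 -9.989e-01]]
```

Tilt achieved past the reach limit is kept afterwards, so tilt can be built up by repeated over-reaching. First I pick up the tray.

Request:
servo_tool --pt "-44.8 -56.9 -2.6 -75" --pt "-44.8 -56.9 -2.6 -75" --pt "-44.8 -56.9 -2.6 -75" --pt "-44.8 -56.9 -2.6 -75" --pt "-44.8 -56.9 -2.6 -75" --pt "-44.8 -56.9 -2.6 -75" --pt "-44.8 -56.9 -2.6 -75" --pt "-44.8 -56.9 -2.6 -75" --pt "-44.8 -56.9 -2.6 -75" --pt "-44.8 -56.9 -2.6 -75"

```text
clock: 2.98
tcp_pos: [0.5165, 0.2368, 0.2768]
tcp_rot: [-0.443, 0.896, 0.014, 0.018]
contact_force: [1.6, -0.5, -0.2]
gripper_width: 0.0852
finger_force: 0.0
```

```bash
cat >>st.py <<'E'
import sys
if len(sys.argv)>3:
    w=np.array([float(v) for v in sys.argv[1:4]]);print("tool shift cm to target:",(r.T@(w-s["tcp_pos"])*100).round(2), "yaw_y",np.degrees(np.arctan2(r[1,1],r[0,1])))
E
python3 st.py .543 .142 .22
python3 - <<'E'
from h import *
f=np.load("top0.npz");a,d=f["a"],f["d"];P=cloud("top",d)
# floor-level outline of tray bounds: wall-top points (z .03-.05) in bar axes
Q=P[145:240,180:270].reshape(-1,3);x=np.array([-.6107,-.7918]);y=np.array([.7918,-.6107]);o=np.array([.543,.142])
for lo,hi in((.03,.05),(.08,.095)):
    q=Q[(Q[:,2]>lo)&(Q[:,2]<hi)][:,:2]-o;X,Y=q@x,q@y;k=(abs(X)<.11)&(abs(Y)<.09);print(lo,k.sum(),np.percentile(X[k],[1,4,50,96,99]).round(4),np.percentile(Y[k],[1,4,50,96,99]).round(4))
E
```

```text
2.975 [ 0.373 -0.126  1.727  0.03   1.507 -2.117] [0.5165 0.2368 0.2768] 0.5681693927528
[[-0.6066 -0.7948  0.0204]
 [-0.7938  0.6069  0.0404]
 [-0.0445  0.0083 -0.999 ]]
tool shift cm to target: [ 6.17 -7.91  5.35] yaw_y 142.63484106348005
0.03 280 [-0.0888 -0.0874 -0.0132  0.0918  0.0925] [-0.0641 -0.0638  0.004   0.0655  0.0659]
0.08 314 [-0.0862 -0.0823  0.003   0.0862  0.0903] [-0.0071 -0.0068  0.0004  0.008   0.0084]
```

Request:
servo_tool --pt "6.2 -7.9 5.3 0" --pt "6.2 -7.9 5.3 0" --pt "6.2 -7.9 5.3 0" --pt "6.4 -8 9 0" --pt "6.8 -8 12.5 0" --pt "6.8 -8 14.4 0" --pt "6.8 -8 14.4 0"

```text
clock: 3.85
tcp_pos: [0.5409, 0.1423, 0.1272]
tcp_rot: [-0.443, 0.896, 0.014, 0.016]
contact_force: [0.0, 0.6, 0.5]
gripper_width: 0.0856
finger_force: 0.0
```

Request:
servo_tool --pt "0 0 0 0" --pt "0 0 0 0" --pt "0 0 0 0" --pt "0 0 0 0" --pt "0 0 0 0" --pt "0 0 0 0" --jaw 1 --newtons 100

```text
clock: 4.6
tcp_pos: [0.5411, 0.1418, 0.1275]
tcp_rot: [-0.443, 0.896, 0.014, 0.016]
contact_force: [-2.1, 0.9, 5.0]
gripper_width: 0.0147
finger_force: 98.3
```

```bash
python3 st.py .543 .142 .129
```

```text
4.6 [ 0.197 -0.042  1.897  0.037  1.262 -2.302] [0.5411 0.1418 0.1275] 0.5594101733670177
[[-0.6069 -0.7946  0.0168]
 [-0.7937  0.6071  0.0389]
 [-0.0411  0.0103 -0.9991]]
tool shift cm to target: [-0.13 -0.13 -0.14] yaw_y 142.6181767739541
```

Request:
servo_tool --pt "0 0 -1.5 0" --pt "0 0 -5 0" --pt "0 0 -9 0" --pt "0 0 -13 0" --pt "1 -4 -17 8" --pt "2 -8 -20 17" --pt "3 -12 -23 26" --pt "4.5 -16 -26 35" --pt "6 -20 -28.4 44" --pt "7 -24 -28.4 53"

```text
clock: 5.85
tcp_pos: [0.6849, -0.072, 0.4085]
tcp_rot: [0.006, 1.0, 0.019, 0.01]
contact_force: [-0.1, 1.0, -3.2]
gripper_width: 0.0148
finger_force: 98.2
```

```bash
python3 st.py .874 -.318 .4
python3 - <<'E'
from h import *
a,d=optics.grab_frame("scene");cv2.imwrite("pics/s1.png",a)
E
```

```text
5.85 [-0.155  0.131  1.258  0.041  1.739 -1.706] [ 0.6849 -0.072   0.4085] 0.6887003743063511
[[-0.9997  0.012   0.0192]
 [ 0.0128  0.9992  0.0382]
 [-0.0188  0.0384 -0.9991]]
tool shift cm to target: [-19.2  -24.39   0.27] yaw_y 89.31035014359927
```

View pics/s1.png

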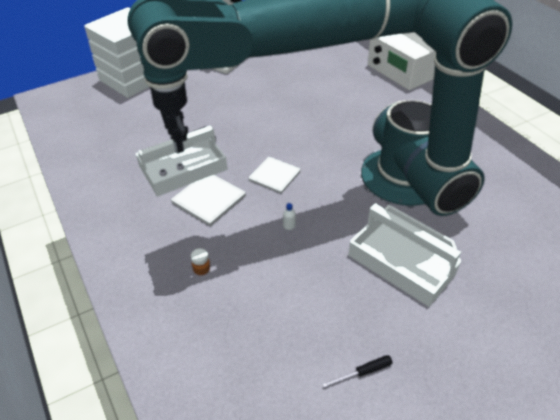

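The tray is held level around pixel (180,160) with spacers inside; the jar and bottle are untouched. Next I go to the outer limit on the plate's bearing, turned with the cut corner facing the base.

Request:
servo_tool --pt "-2.4 -3 0 8" --pt "-4.8 -6 0 16" --pt "-7.2 -9 0 24" --pt "-9.6 -12 0 32" --pt "-12 -15 0 40" --pt "-14.4 -18 0 48" --pt "-16.8 -21 0 56" --pt "-19.2 -24.4 0 64" --pt "-19.2 -24.4 0 64"

```text
clock: 7.02
tcp_pos: [0.8762, -0.3186, 0.3939]
tcp_rot: [0.534, 0.845, 0.02, -0.006]
contact_force: [0.5, -1.2, -4.1]
gripper_width: 0.0145
finger_force: 98.4
```

```bash
python3 st.py 1.15 -.419 .4
```

```text
7.025 [-0.386  0.785  0.417  0.045  1.944 -0.813] [ 0.8762 -0.3186  0.3939] 0.9322968052451452
[[-0.4289  0.9033  0.0113]
 [ 0.9028  0.4281  0.0402]
 [ 0.0314  0.0275 -0.9991]]
tool shift cm to target: [-20.79  20.45  -0.7 ] yaw_y 25.359279170017683
```

Request:
servo_tool --pt "-4 4 0 0" --pt "-8 8 0 0" --pt "-12 12 0 0" --pt "-16 16 0 0"

```text
clock: 7.52
tcp_pos: [0.9393, -0.3363, 0.3581]
tcp_rot: [0.532, 0.846, 0.026, 0.018]
contact_force: [0.3, -0.6, -1.3]
gripper_width: 0.0144
finger_force: 100.2
```

Request:
servo_tool --pt "-4.4 4.4 0 0"

```text
clock: 7.65
tcp_pos: [0.9531, -0.3407, 0.3445]
tcp_rot: [0.533, 0.845, 0.03, 0.037]
contact_force: [0.2, 0.1, -2.6]
gripper_width: 0.0147
finger_force: 100.2
```

Request:
servo_tool --pt "-4.4 4.4 0 0"

```text
clock: 7.78
tcp_pos: [0.9667, -0.345, 0.3302]
tcp_rot: [0.532, 0.844, 0.034, 0.054]
contact_force: [0.3, 0.3, -2.6]
gripper_width: 0.0146
finger_force: 100.2
```

Request:
servo_tool --pt "-4.4 4.4 0 0"

```text
clock: 7.9
tcp_pos: [0.979, -0.349, 0.3187]
tcp_rot: [0.532, 0.843, 0.038, 0.072]
contact_force: [-0.0, 0.2, -1.9]
gripper_width: 0.0147
finger_force: 100.2
```

```bash
python3 st.py 1.15 -.419 .4
```

```text
7.9 [-0.377  1.079  0.072  0.049  1.833 -0.805] [ 0.979  -0.349   0.3187] 1.039332651090462
[[-0.4234  0.8913  0.1623]
 [ 0.9023  0.431  -0.013 ]
 [-0.0816  0.141  -0.9867]]
tool shift cm to target: [-14.22  13.37  -5.15] yaw_y 25.8061985589951
```

Request:
servo_tool --pt "-4.2 4.2 -2 0"

```text
clock: 8.02
tcp_pos: [0.9839, -0.3513, 0.3253]
tcp_rot: [0.532, 0.841, 0.042, 0.089]
contact_force: [0.4, 0.3, -3.3]
gripper_width: 0.0141
finger_force: 100.2
```

Request:
servo_tool --pt "-4.2 4.2 -2 0"

```text
clock: 8.15
tcp_pos: [0.9875, -0.3534, 0.3384]
tcp_rot: [0.531, 0.839, 0.046, 0.109]
contact_force: [0.4, 0.6, -2.5]
gripper_width: 0.0146
finger_force: 100.2
```

Request:
servo_tool --pt "-4.2 4.2 -2 0"

```text
clock: 8.28
tcp_pos: [0.9909, -0.3555, 0.3502]
tcp_rot: [0.53, 0.837, 0.051, 0.127]
contact_force: [-0.1, -0.4, -3.8]
gripper_width: 0.0144
finger_force: 100.2
```

Request:
servo_tool --pt "-4.2 4.2 -2.5 0"

```text
clock: 8.4
tcp_pos: [0.9919, -0.3567, 0.3664]
tcp_rot: [0.529, 0.834, 0.055, 0.145]
contact_force: [-0.8, -0.9, -2.6]
gripper_width: 0.0143
finger_force: 100.2
```

Request:
servo_tool --pt "-4.2 4.2 -2.5 0"

```text
clock: 8.52
tcp_pos: [0.9919, -0.3577, 0.3855]
tcp_rot: [0.528, 0.832, 0.059, 0.163]
contact_force: [0.7, -0.8, -3.4]
gripper_width: 0.0144
finger_force: 100.2
```

```bash
python3 st.py 1.15 -.419 .4
```

```text
8.525 [-0.382  1.022  0.073  0.055  1.703 -0.805] [ 0.9919 -0.3577  0.3855] 1.0544151142768026
[[-0.3899  0.8587  0.3327]
 [ 0.8968  0.4361 -0.0745]
 [-0.2091  0.2693 -0.9401]]
tool shift cm to target: [-11.96  11.3    4.36] yaw_y 26.923446303603015
```

Request:
servo_tool --pt "-4.2 4.2 -1 0"

```text
clock: 8.65
tcp_pos: [0.9968, -0.3599, 0.394]
tcp_rot: [0.526, 0.828, 0.063, 0.182]
contact_force: [-0.1, -0.3, -3.0]
gripper_width: 0.0146
finger_force: 100.2
```

Request:
servo_tool --pt "-4.2 4.2 -1 0"

```text
clock: 8.78
tcp_pos: [1.0016, -0.3621, 0.4003]
tcp_rot: [0.525, 0.825, 0.067, 0.198]
contact_force: [0.7, -0.7, -2.9]
gripper_width: 0.0147
finger_force: 100.2
```

Request:
servo_tool --pt "-4.2 4.2 -1 0"

```text
clock: 8.9
tcp_pos: [1.0051, -0.3639, 0.4105]
tcp_rot: [0.523, 0.822, 0.07, 0.215]
contact_force: [-0.4, 0.5, -3.1]
gripper_width: 0.0147
finger_force: 100.2
```

Request:
servo_tool --pt "-4.2 4.2 -1 0"

```text
clock: 9.02
tcp_pos: [1.0076, -0.3654, 0.4233]
tcp_rot: [0.521, 0.818, 0.074, 0.233]
contact_force: [-0.3, -0.4, -2.3]
gripper_width: 0.0146
finger_force: 100.2
```

Request:
servo_tool --pt "-4.2 4.2 -1 0"

```text
clock: 9.15
tcp_pos: [1.0092, -0.3666, 0.4376]
tcp_rot: [0.519, 0.814, 0.078, 0.251]
contact_force: [-1.2, -0.2, -2.4]
gripper_width: 0.0147
finger_force: 100.2
```

```bash
cat >goal.py <<'E'
from h import *
from scipy.spatial.transform import Rotation as R
# tray assumed rigid in tool; tray axes in tool at grasp (tray level, yaw 232.4; TCP .5411,.1418,.1275)
Rg=R.from_quat([-0.443,0.896,0.014,0.016]).as_matrix()
Rt=R.from_euler('z',232.4,degrees=True).as_matrix();T=Rg.T@Rt
og=Rg.T@(np.array([.543,.142,0])-np.array([.5411,.1418,.1275]))
s=bot.state();r=R.from_quat(s["tcp_rot"]).as_matrix();p=s["tcp_pos"]
for k in range(-30,35,10):
    rr=r@R.from_euler('z',k,degrees=True).as_matrix();A=rr@T
    lip=rr@og+A@np.array([.0725,.0475,0])
    tgt=np.array([.579,-.215,.068]);w=tgt-lip
    print(k,"x,y slope",np.degrees(np.arcsin(-A[2,:2])).round(1),"tilt",np.degrees(np.arccos(A[2,2])).round(1),"lip now",(p+lip).round(3),"TCP goal",w.round(3),"shift cm in tool now",(r.T@(w-p)*100).round(1))
print(s["clock"],s["qpos"].round(3))
E
python3 goal.py
```

```text
-30 x,y slope [26.1  9.5] tilt 28.0 lip now [ 0.99  -0.383  0.286] TCP goal [ 0.598 -0.198  0.22 ] shift cm in tool now [ 35.8 -34.   -3.6]
-20 x,y slope [23.8 14.2] tilt 28.1 lip now [ 0.993 -0.368  0.285] TCP goal [ 0.596 -0.214  0.221] shift cm in tool now [ 34.4 -34.8  -3.6]
-10 x,y slope [20.6 18.5] tilt 28.3 lip now [ 0.997 -0.352  0.285] TCP goal [ 0.591 -0.229  0.221] shift cm in tool now [ 33.3 -35.9  -3.6]
0 x,y slope [16.8 22.3] tilt 28.5 lip now [ 1.004 -0.338  0.286] TCP goal [ 0.584 -0.244  0.219] shift cm in tool now [ 32.3 -37.1  -3.6]
10 x,y slope [12.5 25.5] tilt 28.8 lip now [ 1.013 -0.325  0.289] TCP goal [ 0.575 -0.257  0.216] shift cm in tool now [ 31.5 -38.5  -3.6]
20 x,y slope [ 7.9 27.9] tilt 29.1 lip now [ 1.023 -0.314  0.294] TCP goal [ 0.565 -0.268  0.212] shift cm in tool now [ 31.  -40.1  -3.6]
30 x,y slope [ 3.  29.3] tilt 29.5 lip now [ 1.035 -0.305  0.299] TCP goal [ 0.553 -0.277  0.207] shift cm in tool now [ 30.8 -41.6  -3.6]
9.15 [-0.384  0.985  0.073  0.061  1.554 -0.805]
```

Request:
servo_tool --pt "-4.2 4.2 -1 0"

```text
clock: 9.28
tcp_pos: [1.01, -0.3677, 0.4529]
tcp_rot: [0.516, 0.809, 0.082, 0.268]
contact_force: [-0.2, -1.1, -1.7]
gripper_width: 0.0145
finger_force: 100.2
```

Request:
servo_tool --pt "2 -2 -0.5 5" --pt "5 -5.5 -1 10" --pt "8 -9 -2 15" --pt "11 -12 -3 18" --pt "14 -15.5 -4 18" --pt "17 -19 -5 18" --pt "20 -22 -6 10" --pt "20 -22 -6 0" --pt "20 -22 -6 -10" --pt "20 -22 -6 -20"

```text
clock: 10.52
tcp_pos: [0.7395, -0.2827, 0.3445]
tcp_rot: [0.365, 0.888, 0.033, 0.278]
contact_force: [-0.5, 0.6, -3.4]
gripper_width: 0.0144
finger_force: 100.3
```

Request:
servo_tool --pt "0 0 0 -8" --pt "0 0 0 -8" --pt "0 0 0 -8" --pt "0 0 0 -8" --pt "0 0 0 0" --pt "0 0 0 8" --pt "0 0 0 12" --pt "0 0 0 12" --pt "0 0 0 12"

```text
clock: 11.65
tcp_pos: [0.7398, -0.2828, 0.3431]
tcp_rot: [0.458, 0.844, 0.063, 0.272]
contact_force: [1.1, 0.7, -2.7]
gripper_width: 0.0144
finger_force: 100.3
```

```bash
python3 goal.py
python3 - <<'E'
from h import *
for n in("scene","top"):
    a,d=optics.grab_frame(n);cv2.imwrite(f"pics/{n}2.png",a)
E
```

```text
-30 x,y slope [29.3  5.7] tilt 30.0 lip now [ 0.726 -0.314  0.193] TCP goal [ 0.593 -0.184  0.218] shift cm in tool now [19.3 -9.6  1.5]
-20 x,y slope [27.6 10.9] tilt 30.0 lip now [ 0.726 -0.298  0.19 ] TCP goal [ 0.593 -0.2    0.221] shift cm in tool now [ 18.  -10.5   1.5]
-10 x,y slope [24.9 15.8] tilt 30.1 lip now [ 0.729 -0.282  0.19 ] TCP goal [ 0.59  -0.215  0.222] shift cm in tool now [ 16.8 -11.5   1.5]
0 x,y slope [21.4 20.3] tilt 30.3 lip now [ 0.734 -0.267  0.19 ] TCP goal [ 0.585 -0.23   0.221] shift cm in tool now [ 15.8 -12.8   1.5]
10 x,y slope [17.3 24.3] tilt 30.5 lip now [ 0.741 -0.253  0.192] TCP goal [ 0.578 -0.245  0.219] shift cm in tool now [ 15.1 -14.2   1.5]
20 x,y slope [12.6 27.6] tilt 30.8 lip now [ 0.75  -0.241  0.195] TCP goal [ 0.569 -0.257  0.216] shift cm in tool now [ 14.6 -15.7   1.5]
30 x,y slope [ 7.7 30. ] tilt 31.2 lip now [ 0.761 -0.23   0.2  ] TCP goal [ 0.558 -0.268  0.211] shift cm in tool now [ 14.3 -17.3   1.5]
11.65 [-0.419  0.117  1.432  0.093  1.033 -1.019]
```

View pics/top2.png

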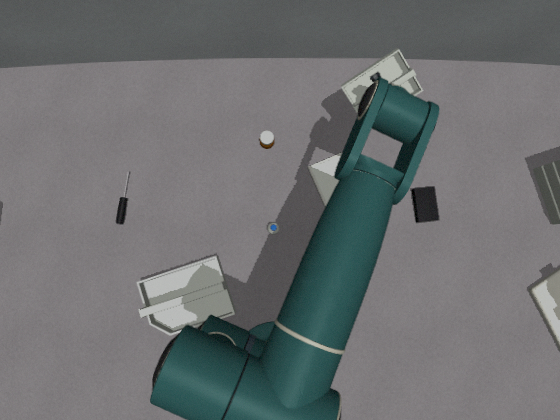

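View pics/scene2.png

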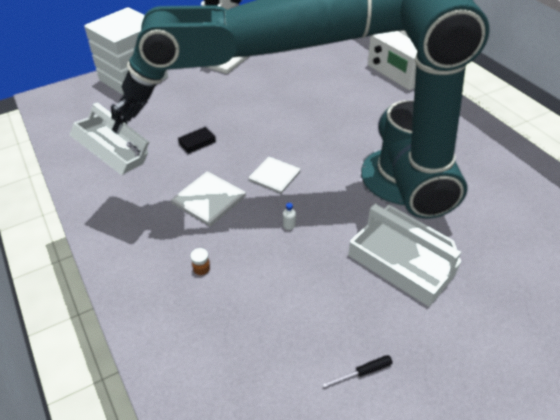

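Tray is tilted about 30° (scene (110,140)) and everything else is in place. Now I bring the lip over the plate.

Request:
servo_tool --pt "3 -2 -0.5 0" --pt "6 -4.5 -0.5 0" --pt "9 -7 -0.5 0" --pt "12 -9.5 0 0" --pt "14 -11.5 0.5 0" --pt "15.3 -12.4 1 0" --pt "15.8 -12.8 1.5 0" --pt "15.8 -12.8 1.5 0" --pt "15.8 -12.8 1.5 0"

```text
clock: 12.88
tcp_pos: [0.5855, -0.2305, 0.2222]
tcp_rot: [0.459, 0.843, 0.063, 0.273]
contact_force: [0.5, -0.1, -3.4]
gripper_width: 0.0145
finger_force: 100.3
```

```bash
python3 goal.py
python3 - <<'E'
from h import *
for n in("scene","top"):
    a,d=optics.grab_frame(n);cv2.imwrite(f"pics/{n}3.png",a);np.savez(f"{n}3.npz",a=a,d=d)
    c=a[80:230,130:330] if n=="scene" else a[80:230,270:470]
    cv2.imwrite(f"pics/{n}3c.png",cv2.resize(c,None,fx=4,fy=4,interpolation=cv2.INTER_CUBIC))
E
```

```text
-30 x,y slope [29.4  5.8] tilt 30.1 lip now [ 0.572 -0.261  0.072] TCP goal [ 0.593 -0.184  0.218] shift cm in tool now [3.6 3.1 0.1]
-20 x,y slope [27.6 11. ] tilt 30.1 lip now [ 0.572 -0.246  0.07 ] TCP goal [ 0.593 -0.2    0.221] shift cm in tool now [2.2 2.2 0.1]
-10 x,y slope [24.9 15.9] tilt 30.2 lip now [ 0.575 -0.23   0.069] TCP goal [ 0.59  -0.215  0.222] shift cm in tool now [1.1 1.2 0.1]
0 x,y slope [21.4 20.4] tilt 30.3 lip now [ 0.58  -0.215  0.069] TCP goal [ 0.585 -0.231  0.221] shift cm in tool now [ 0.1 -0.1  0.1]
10 x,y slope [17.3 24.4] tilt 30.6 lip now [ 0.587 -0.201  0.071] TCP goal [ 0.578 -0.245  0.219] shift cm in tool now [-0.7 -1.5  0.1]
20 x,y slope [12.6 27.6] tilt 30.9 lip now [ 0.596 -0.188  0.075] TCP goal [ 0.569 -0.257  0.216] shift cm in tool now [-1.2 -3.   0.1]
30 x,y slope [ 7.6 30.1] tilt 31.2 lip now [ 0.607 -0.177  0.079] TCP goal [ 0.558 -0.268  0.211] shift cm in tool now [-1.4 -4.6  0.1]
12.875 [-0.448 -0.186  1.925  0.127  0.847 -1.08 ]
```

View pics/scene3c.png

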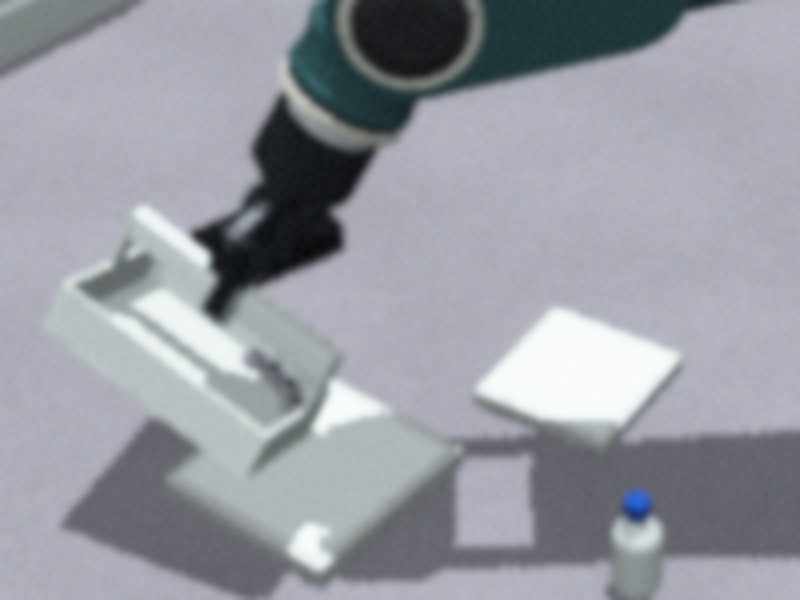

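```bash
cat >chk.py <<'E'
from h import *
import sys
from scipy.spatial.transform import Rotation as R
exec(open("goal.py").read().split("for k in")[0].split("import Rotation as R")[1])
A=r@T;O=p+r@og
a,d=optics.grab_frame("scene");tag=sys.argv[1]
P=optics.camera_params("scene");K=np.array(P["camera_matrix"]);D=np.array(P["dist_coeffs"]);Rc=np.array(P["R"]);t=np.array(P["t"]).ravel()
def px(X): return cv2.projectPoints((O+np.array(X)@A.T).astype(float),cv2.Rodrigues(Rc)[0],t,K,D)[0].reshape(-1,2)
S=8;u0,v0=137,125
c=cv2.resize(a[v0:v0+75,u0:u0+100],None,fx=S,fy=S,interpolation=cv2.INTER_CUBIC)
def poly(X,col): cv2.polylines(c,[((px(X)-[u0,v0]+.5)*S).astype(np.int32)],True,col,1)
o=np.array([[-.09,-.065],[.09,-.065],[.09,.03],[.055,.065],[-.09,.065]])
poly(np.c_[o,np.full(5,.04)],(0,0,255)); i=np.array([[-.086,-.061],[.086,-.061],[.086,.0284],[.0534,.061],[-.086,.061]]);poly(np.c_[i,np.full(5,.004)],(255,0,0))
th=np.linspace(0,6.28,40);poly(np.c_[.0697+.07*np.cos(th),.0447+.07*np.sin(th),np.full(40,.009)],(0,200,0))
cv2.imwrite(f"pics/chk{tag}.png",c)
E
python3 chk.py 1
```

```text
(no output)
```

View pics/chk1.png

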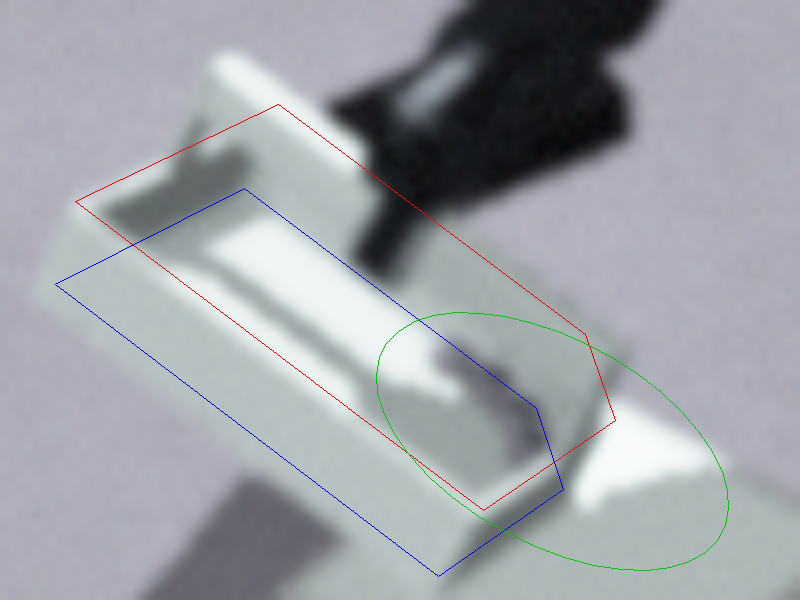

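View pics/top3c.png

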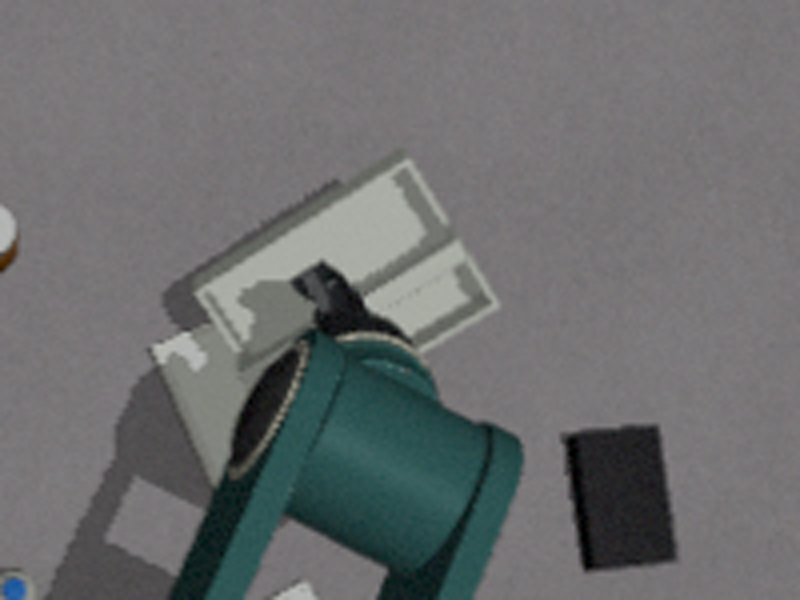

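The top view shows the rest of the tray floor empty, including the upper half and the right end. The scene view shows the spacers bunched at the cut corner, with the nearest-in edge about 45 mm from its foot. The lip is about 5 cm above the plate centre.

```bash
python3 -c "
from cell import ticket,bot
s=bot.state();print(s['clock'],abs(s['qd']).max(),s['finger_force']);print(ticket.finish_job())"
```

```text
13.025 0.006176259732762198 100.32883286476135
the job is handed in; nothing more can be done
None
```

I handed the job in at 13.0 s with the tray held steady, tilted about 30° with the cut-off corner lowest and its lip about 5 cm above the plate centre; the spacers look gathered in that corner (I couldn't count all five in the images), and no verdict came back.

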